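# Press weights onto freshly bonded lids

## Robot

A 6-joint arm with a two-finger parallel gripper is mounted at the origin on the work surface. World frame = base frame: x ahead of the robot, y to its left, z up, the work surface at z = 0. Lengths are in mm, angles in rad, forces in N, time in s.
With the tool pointing down it reaches from about 375 to 975 mm from the base axis. Payload 3.8 kg.
Tool frame: the origin (TCP) lies at the very end of the fingers, on their centre line; the grasp point (between the pads) lies 19 mm behind it; z points along the fingers, y is the line along which they close (so a half turn about z gives the same grasp; the last joint's range is limited). The gripper opens to 85 mm and grips with 20 to 120 N. Pads are 22 mm wide; open, the fingers measure 114 mm over their backs; the gripper's body (76 mm by 85 mm) begins 54 mm behind the grasp point. The pads swing forward as they close: fully open they stand 13 mm farther back than shut.
Start: joints at [-1.378, 0.264, 1.604, -0, 1.274, -0.037], TCP at [153.748, -657.251, 231.28] pointing down, gripper open.
Joint ranges: [-2.63, 2.63], [-0.94, 2.18], [0.31, 2.57], [-1.31, 4.45], [0, 2.66], [-2.55, 2.55]. Speed limits (rad/s): [2.57, 2.57, 3.14, 3.14, 3.14, 3.14].

## Interface

Orientations are given as [roll, pitch, yaw] about the fixed x, y, z axes, in that order (R = Rz(yaw) Ry(pitch) Rx(roll)).
In Python, from workcell import r gives the robot as it stands. The module is installed in compiled form; this text tells all that it offers. Calls block until the motion is done:
- r.move_to(position, orientation): joint-space move of the TCP to a pose.
- r.servo_line(position, frame=None, rate=150, until_force=None): straight line of the TCP; frame=None keeps the orientation; rate is the mean speed in mm/s. With until_force (N) it stops when the force on the tool has changed by that much, and returns True; else False.
- r.goto_joints(angles): joint-space move.
- r.open_gripper() and r.close(): open the fingers fully, or close them until they stop; the grip force is fixed at half the most.
- r.dwell(seconds).
- r.ik(position, orientation): joint angles nearest the present ones, or None.
- r.read_camera(name): name is "scene" or "side" or "wrist"; returns the picture (480x640x3 uint8, red, green, blue); there is no depth.
- r.get_calibration(name): a dict with "intrinsics" (3x3 intrinsics, pixels), "world_to_cam" (4x4, takes a point from world to camera coordinates). Camera axes: x right, y up, looking along -z (the intrinsics and any distortion apply to the point x, -y, -z); pixel columns grow to the right and rows downward; lengths in mm; the calibration is good to about 2 mm. A picture is of the moment at which its call begins: read the wrist's pose just before it. get_calibration takes no time and is no camera call; for the wrist camera it gives the pose at the moment of the call.
A pose or a line that the arm cannot do raises r.IKError and nothing moves.
- r.hand_in(): hands the job in; it is judged then, once.
Readings, each from a call of its own:
- r.get_t(): time.
- r.get_q(): joint angles.
- r.get_joint_velocities(): joint speeds.
- r.get_joint_efforts(): joint torques, N m.
- r.get_position(): TCP position.
- r.get_tcp_rot(): TCP orientation.
- r.get_force(): force on the tool from outside, world axes, zero at the start.
- r.get_torque(): the same for the moment, N m.
- r.get_width(): finger opening in mm.
- r.get_grip_force(): force on a finger pad.
Only numpy, scipy, OpenCV 4.12 (cv2) and the standard library are available. Lean on these libraries where they do the work, as an engineer would, in place of code of your own. Each camera call takes 0.05 s, during which the arm holds its last target. There are 200 camera calls.

## Task

The lids of four sensor housings on the mat have just been bonded and must be pressed while the adhesive sets. Stand each of the four red-knobbed steel press weights on the light-grey lid that it matches in shape and size (large round, small round, square, oblong), centred, flat and with its sides in line with the lid's, set down gently, without shoving the housings about. Do not disturb the square housing that is still open, with its green board showing, or the amber adhesive bottle.

Things in the scene. Friction and masses are not known exactly. Their poses are not given: they have to be found in the camera images.
- weight_large_round: Press weight with a round steel block 64 mm across, about 0.5 kg, red knob on top. Origin: centre of its underside, z up. Underside to top: 3 mm rubber sole, steel block up to 23 mm, thin neck (14 mm across) to 27 mm, then an upright red cylindrical knob, 26 mm across, from 27 to 59 mm, on the block's centre; grip the knob, from any side. 
- weight_small_round: Press weight with a round steel block 36 mm across, about 0.2 kg, red knob on top. Origin: centre of its underside, z up. Underside to top: 3 mm rubber sole, steel block up to 23 mm, thin neck (14 mm across) to 27 mm, then an upright red cylindrical knob, 26 mm across, from 27 to 59 mm, on the block's centre; grip the knob, from any side. 
- weight_square: Press weight with a square steel block 50 x 50 mm, sides along its x and y, about 0.4 kg, red knob on top. Origin: centre of its underside, z up. Underside to top: 3 mm rubber sole, steel block up to 23 mm, thin neck (14 mm across) to 27 mm, then an upright red cylindrical knob, 26 mm across, from 27 to 59 mm, on the block's centre; grip the knob, from any side. 
- weight_oblong: Press weight with an oblong steel block, 92 mm long (its x) and 40 mm wide (its y), about 0.6 kg, red knob on top. Origin: centre of its underside, z up. Underside to top: 3 mm rubber sole, steel block up to 23 mm, thin neck (14 mm across) to 27 mm, then an upright red cylindrical knob, 26 mm across, from 27 to 59 mm, on the block's centre; grip the knob, from any side. 
- housing_large_round: Round black housing 76 mm across with a flat light-grey lid bonded on, the lid's top 34 mm above the bench; two low mounting ears at +y and -y. Origin: centre of its underside, z up. It is loose on the bench. A brass connector sticks out 14 mm from its +x side, well below the lid.
- housing_small_round: Round black housing 48 mm across with a flat light-grey lid bonded on, the lid's top 40 mm above the bench. Origin: centre of its underside, z up. It is loose on the bench. A brass connector sticks out 14 mm from its +x side, well below the lid.
- housing_square: Square black housing 62 x 62 mm, sides along its x and y, with a flat light-grey lid bonded on, the lid's top 30 mm above the bench. Origin: centre of its underside, z up. It is loose on the bench. A brass connector sticks out 14 mm from its +x side, well below the lid.
- housing_oblong: Oblong black housing, 104 mm long (its x) and 52 mm wide (its y), with a flat light-grey lid bonded on, the lid's top 28 mm above the bench. Origin: centre of its underside, z up. It is loose on the bench. A brass connector sticks out 14 mm from its +x side, well below the lid.
- open_housing: Square black housing 62 x 62 mm, 25 mm high, without a lid: its green circuit board shows. To be left alone. Origin: centre of its underside.
- adhesive_bottle: Small amber bottle with a paper label and black cap, 44 mm across, 84 mm high, standing between the other things. To be left alone. Origin: centre of its underside.
There are look-alikes about, which are no part of the job. What is shaped like the housing_small_round but purple is not meant. Leave any purple look-alike of the weight_oblong alone.

How it is judged (in metres and radians):
At the end, for the whole second after the job is handed in: Each weight stands still and released on the lid of the same shape: centres within 10 mm, its underside on the lid's top (within 3 mm), upright within 0.06 rad; the oblong and the square weight in line with their lids within 0.2 rad (the square one at any quarter turn) (horizontal distance between weight_large_round and housing_large_round below 0.01 m and z of weight_large_round in the frame of housing_large_round between 0.031 and 0.037 m and angle between each of weight_large_round, weight_small_round, weight_square, weight_oblong's own z axis and vertical below 0.06 rad and linear speed of each of weight_large_round, housing_large_round, weight_small_round, housing_small_round, weight_square, housing_square, weight_oblong, housing_oblong below 0.01 m/s and angular speed of each of weight_large_round, weight_small_round, weight_square, weight_oblong below 0.1 rad/s and horizontal distance between weight_small_round and housing_small_round below 0.01 m and z of weight_small_round in the frame of housing_small_round between 0.037 and 0.043 m and horizontal distance between weight_square and housing_square below 0.01 m and z of weight_square in the frame of housing_square between 0.027 and 0.033 m and horizontal distance between weight_oblong and housing_oblong below 0.01 m and z of weight_oblong in the frame of housing_oblong between 0.025 and 0.031 m and angle between the x axis of weight_oblong and the x axis of housing_oblong, either way round below 0.2 rad and (angle between the x axis of weight_square and the x axis of housing_square, either way round below 0.2 rad or angle between the x axis of weight_square and the y axis of housing_square, either way round below 0.2 rad)); the robot touches nothing.
It fails at once if a housing is shoved more than 20 mm from where it stood, or tipped (distance of any of housing_large_round, housing_small_round, housing_square, housing_oblong from where it was at the start of the episode above 0.02 m or angle between any of housing_large_round, housing_small_round, housing_square, housing_oblong's own z axis and vertical above 0.3 rad).
It fails at once if the open housing is shifted more than 15 mm, or a weight is put on it (distance of open_housing from where it was at the start of the episode above 0.015 m or contact force between any of weight_large_round, weight_small_round, weight_square, weight_oblong and open_housing above 1 N).
It fails at once if the adhesive bottle is shifted more than 15 mm or tipped (distance of adhesive_bottle from where it was at the start of the episode above 0.015 m or angle between adhesive_bottle's own z axis and vertical above 0.3 rad).
It fails at once if a weight is slammed or pressed on a lid (over 80 N between a weight and a housing) (contact force between any of weight_large_round, weight_small_round, weight_square, weight_oblong and housing_large_round above 80 N or contact force between any of weight_large_round, weight_small_round, weight_square, weight_oblong and housing_small_round above 80 N or contact force between any of weight_large_round, weight_small_round, weight_square, weight_oblong and housing_square above 80 N or contact force between any of weight_large_round, weight_small_round, weight_square, weight_oblong and housing_oblong above 80 N).
It fails at once if a weight is dropped (it moves faster than 0.5 m/s, as after a fall of some 13 mm, with no finger on it) ((contact force between weight_large_round and the fingers below 0.3 N and linear speed of weight_large_round above 0.5 m/s) or (contact force between weight_small_round and the fingers below 0.3 N and linear speed of weight_small_round above 0.5 m/s) or (contact force between weight_square and the fingers below 0.3 N and linear speed of weight_square above 0.5 m/s) or (contact force between weight_oblong and the fingers below 0.3 N and linear speed of weight_oblong above 0.5 m/s)).
It also fails if it takes over 102 s, if anything falls off the work surface, if the arm or the gripper's body presses on something with over 40 N, if the wrist force passes 120 N, or if a joint passes its speed limit or range.

## Working session

There is one attempt and no reset: what is moved stays moved. The work goes in short steps, each a Python script; the robot and the scene stay as the last script left them, time stands still between calls to the robot, and variables do not carry over. Pictures are saved under pics/ and viewed, at most 14 in all, crops included, and the job is handed in when it is done.

```bash
mkdir -p pics; python3 - <<'E'
from workcell import r
import cv2
for n in("scene","side","wrist"):
    c=r.get_calibration(n); print(n,c)
    cv2.imwrite(f"pics/{n}0.png",r.read_camera(n)[:,:,::-1])
print(r.get_t(),r.get_tcp_rot())
E
```

```text
scene {'intrinsics': array([[434.07263498,   0.        , 326.40651929],
       [  0.        , 434.07263498, 247.40819122],
       [  0.        ,   0.        ,   1.        ]]), 'world_to_cam': array([[ 7.47453184e-01,  6.64310043e-01,  2.42984247e-03,
        -3.89354318e+02],
       [-5.58377321e-01,  6.26272232e-01,  5.44056852e-01,
         2.68526160e+02],
       [ 3.59900688e-01, -4.08013795e-01,  8.39044836e-01,
        -1.09468414e+03],
       [ 0.00000000e+00,  0.00000000e+00,  0.00000000e+00,
         1.00000000e+00]])}
side {'intrinsics': array([[475.43187506,   0.        , 322.14970783],
       [  0.        , 475.43187506, 238.6473775 ],
       [  0.        ,   0.        ,   1.        ]]), 'world_to_cam': array([[-7.42443858e-01, -6.69569977e-01, -2.12876458e-02,
         3.75402393e+02],
       [ 3.89775768e-01, -4.57605735e-01,  7.99169470e-01,
        -2.42755082e+02],
       [-5.44841233e-01,  5.85041056e-01,  6.00728719e-01,
        -7.69332154e+02],
       [ 0.00000000e+00,  0.00000000e+00,  0.00000000e+00,
         1.00000000e+00]])}
wrist {'intrinsics': array([[381.35541537,   0.        , 315.27467699],
       [  0.        , 381.35541537, 234.18176027],
       [  0.        ,   0.        ,   1.        ]]), 'world_to_cam': array([[ 2.27035095e-01, -9.73885765e-01, -1.25794721e-03,
        -6.74879264e+02],
       [ 9.33215231e-01,  2.17922881e-01, -2.85690304e-01,
         3.68301633e+01],
       [ 2.78503855e-01,  6.36877897e-02,  9.58321172e-01,
        -3.78831939e+02],
       [ 0.00000000e+00,  0.00000000e+00,  0.00000000e+00,
         1.00000000e+00]])}
0.15 [-3.13975419e+00 -1.06483189e-04  2.29752800e-01]
```

View pics/scene0.png

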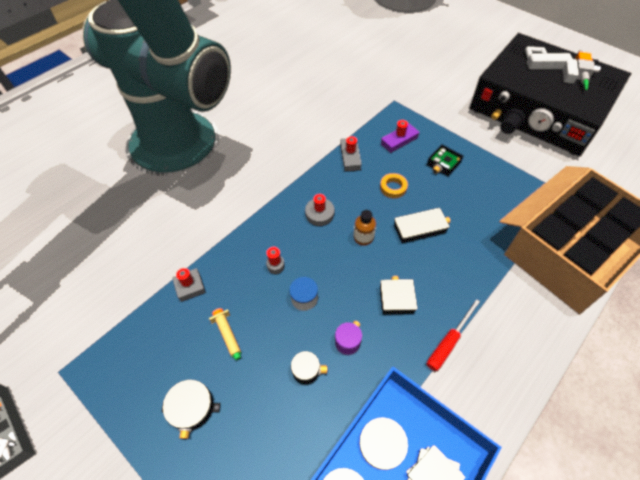

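View pics/side0.png

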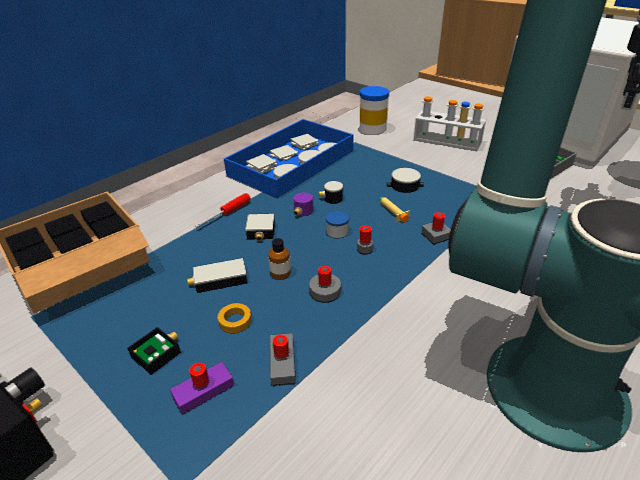

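Scene view: the weights are square (188,283), small round (275,260), large round (320,210) and oblong (350,153). The lids are large round (188,405), small round (306,367), square (398,296) and oblong (421,225). 

To avoid: a purple oblong weight at (400,138), a purple small housing at (349,337), the open housing at (445,160) and the bottle at (365,228). The side view shows the same objects.

```bash
cat > h.py <<'E'
from workcell import r
import numpy as np, cv2
from types import SimpleNamespace
def grab(n):
    c=r.get_calibration(n); return SimpleNamespace(im=r.read_camera(n),K=c["intrinsics"],T=c["world_to_cam"])
def rays(v,uv):
    uv=np.atleast_2d(np.asarray(uv,float)); h=np.c_[uv,np.ones(len(uv))]@np.linalg.inv(v.K).T
    d=(h*[1,-1,-1])@v.T[:3,:3]; return -v.T[:3,:3].T@v.T[:3,3], d/np.linalg.norm(d,axis=1)[:,None]
def onplane(v,uv,z):
    o,d=rays(v,uv); return (o+d*((z-o[2])/d[:,2])[:,None])[:,:2]
def proj(v,p):
    q=v.T[:3,:3]@np.asarray(p,float)+v.T[:3,3]; q=v.K@(q*[1,-1,-1]); return q[:2]/q[2]
def tri(vs,uvs):
    A=np.zeros((3,3));b=np.zeros(3)
    for v,u in zip(vs,uvs):
        o,d=rays(v,u);M=np.eye(3)-np.outer(d[0],d[0]);A+=M;b+=M@o
    return np.linalg.solve(A,b)
def mask(v,kind):
    H=cv2.cvtColor(v.im,cv2.COLOR_RGB2HSV).astype(int);h,s,x=H[...,0],H[...,1],H[...,2]
    if kind=="red": m=((h<8)|(h>172))&(s>150)&(x>70)
    if kind=="lid": m=(s<60)&(x>165)
    if kind=="steel": m=(s<70)&(x>45)&(x<165)
    return m.astype(np.uint8)
def blobs(v,kind,amin=40):
    n,L,S,C=cv2.connectedComponentsWithStats(mask(v,kind))
    return [(C[i],S[i],L==i) for i in range(1,n) if S[i,4]>=amin]
def near(v,kind,uv,amin=40):
    return min(blobs(v,kind,amin),key=lambda b:np.hypot(*(b[0]-uv)))
def contour(m):
    c,_=cv2.findContours(m.astype(np.uint8),cv2.RETR_EXTERNAL,cv2.CHAIN_APPROX_NONE)
    return max(c,key=cv2.contourArea)[:,0,:].astype(float)
E
cat > m1.py <<'E'
from h import *
a,b=grab("scene"),grab("side")
for k,P in {"red":{"sq":((185,276),(438,219)),"sr":((274,256),(365,234)),"lr":((320,203),(325,276)),"ob":((351,145),(281,346)),"purpleob":((402,128),(199,375))},
 "lid":{"lr":((188,405),(405,180)),"sr":((306,367),(333,190)),"sq":((398,296),(260,227)),"ob":((421,225),(222,274))}}.items():
    for n,(u,w) in P.items():
        A,B=near(a,k,u),near(b,k,w); p=tri((a,b),(A[0],B[0]))
        e=np.linalg.norm(proj(a,p)-A[0])
        print(k,n,A[0].round(),A[1][4],B[0].round(),B[1][4],p.round(1),"r",np.hypot(*p[:2]).round(),"err",e.round(1),end=" ")
        if k=="lid":
            for v,X in((a,A),(b,B)):
                q=onplane(v,contour(X[2]),p[2]).astype(np.float32); c,s,t=cv2.minAreaRect(q); print("rect",np.round(c,1),np.round(s,1),round(t,1),end=" ")
        print()
E
python3 m1.py
```

```text
red sq [185. 277.] 183 [438. 221.] 168 [ 363.1 -233.9   43.7] r 432.0 err 0.7 
red sr [273. 256.] 180 [365. 234.] 176 [456.2 -85.9  44. ] r 464.0 err 0.3 
red lr [319. 202.] 156 [324. 276.] 218 [433.   74.   43.6] r 439.0 err 0.5 
red ob [351. 144.] 128 [280. 346.] 292 [370.6 254.3  42.8] r 449.0 err 0.5 
red purpleob [401. 127.] 125 [199. 375.] 331 [425.7 380.4  44.1] r 571.0 err 0.4 
lid lr [186. 403.] 1820 [406. 174.] 311 [ 547.5 -379.8   33.8] r 666.0 err 0.5 rect [ 547.3 -378.2] [77.5 76.8] 2.3 rect [ 547.  -380.8] [74.1 70.4] 39.8 
lid sr [305. 365.] 656 [333. 185.] 137 [ 651.3 -203.8   40.4] r 682.0 err 0.6 rect [ 652.1 -203.2] [48.2 48.7] 42.2 rect [ 651.  -204.9] [43.9 44.8] 14.4 
lid sq [398. 294.] 1020 [260. 221.] 391 [688.3  16.8  29.5] r 689.0 err 0.6 rect [688.3  18.3] [64.7 64.8] 43.2 rect [687.8  15.9] [60.9 61.6] 43.5 
lid ob [421. 222.] 1033 [218. 270.] 819 [622.8 189.3  27.1] r 651.0 err 0.1 rect [623.1 190.7] [106.5  55.3] 57.4 rect [623.1 188.5] [105.1  51.8] 57.4
```

```bash
python3 - <<'E'
from h import *
t=r.get_t()
az=np.arctan2(-233.9,363.1)
r.move_to([380,-190,230],[np.pi,0,az+np.pi/2]); print(r.get_t()-t,r.get_q())
v=grab("wrist"); np.savez("w1.npz",im=v.im,K=v.K,T=v.T)
cv2.imwrite("pics/w1.png",v.im[:,:,::-1])
for n,p in dict(sq=(363,-234,43),sr=(456,-86,43),lr=(433,74,43),Llr=(547,-380,34),Lsr=(651,-204,40)).items(): print(n,proj(v,p).round())
E
```

```text
1.8833000000000002 [-5.23400288e-01 -2.25896395e-01  2.10446641e+00 -2.82944076e-04
  1.26246781e+00  4.99631019e-02]
sq [324. 254.]
sr [323.  44.]
lr [ 171. -149.]
Llr [568. 273.]
Lsr [612.  36.]
```

View pics/w1.png

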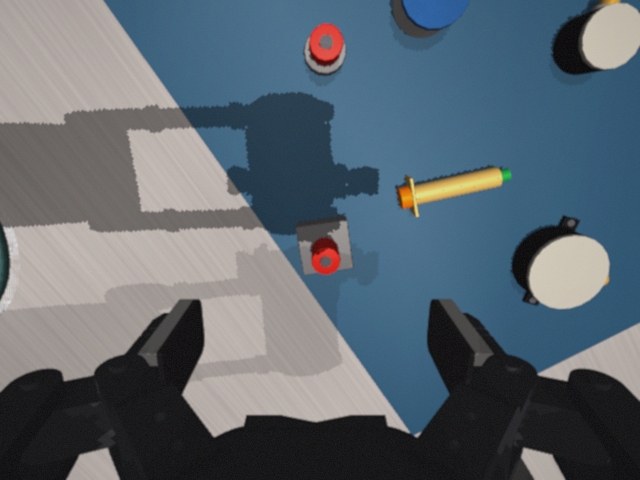

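Wrist view: square weight at (324,247), small round (325,45), large lid (568,272), small lid (612,36). All agree with the triangulated positions. Next I measure the weight yaws, using the same view and one over the oblong.

```bash
cat >> h.py <<'E'
def steel(v,p,rad,zt=23,save=None):
    """rect of steel block (with red knob filled in) around world point p, on its top plane"""
    H=cv2.cvtColor(v.im,cv2.COLOR_RGB2HSV).astype(int);s,x=H[...,1],H[...,2]
    m=((s<45)&(x>50)&(x<165)|(mask(v,"red")>0)).astype(np.uint8)
    c=proj(v,[*p[:2],zt]); k=np.zeros_like(m); cv2.circle(k,tuple(int(i) for i in c),rad,1,-1); m&=k
    m=cv2.morphologyEx(cv2.morphologyEx(m,cv2.MORPH_CLOSE,np.ones((5,5))),cv2.MORPH_OPEN,np.ones((5,5)))
    if save: cv2.imwrite(save,cv2.resize((m[...,None]*v.im)[int(c[1])-80:int(c[1])+80,int(c[0])-80:int(c[0])+80,::-1],None,fx=3,fy=3))
    return longrect(onplane(v,contour(m),zt))
def longrect(q):
    c,s,t=cv2.minAreaRect(q.astype(np.float32)); t=np.radians(t)
    if s[1]>s[0]: s=s[::-1]; t+=np.pi/2
    return np.array(c),np.array(s),(t+np.pi/2)%np.pi-np.pi/2
E
python3 - <<'E'
from h import *
d=np.load("w1.npz"); v=SimpleNamespace(**d)
for y,x in((235,310),(265,345),(225,330),(280,290),(300,250),(240,365)): print((x,y),cv2.cvtColor(v.im[y:y+1,x:x+1],cv2.COLOR_RGB2HSV)[0,0])
print(steel(v,(363.1,-233.9),48,save="pics/s1.png"))
t=r.get_t()
r.move_to([400,190,230],[np.pi,0,np.arctan2(190,400)+np.pi/2]); print(r.get_t()-t)
v=grab("wrist"); np.savez("w2.npz",im=v.im,K=v.K,T=v.T)
cv2.imwrite("pics/w2.png",v.im[:,:,::-1])
for n,p in dict(ob=(370,254,43),lr=(433,74,43)).items(): print(n,proj(v,p).round(),near(v,"red",proj(v,p))[0].round())
print(steel(v,(370.6,254.3),70,save="pics/s2.png"))
E
```

```text
(310, 235) [173  13  77]
(345, 265) [  6  10 126]
(330, 225) [30  7 74]
(290, 280) [ 13  19 160]
(250, 300) [ 12  18 186]
(365, 240) [103 115 140]
(array([ 363.58001709, -233.71749878]), array([55.99833679, 49.53983307]), np.float64(1.1406085922213993))
1.4167
ob [316. 121.] [316. 122.]
lr [296. 324.] [295. 327.]
(array([373.0496521 , 250.44076538]), array([84.56751251, 39.84413147]), np.float64(-0.7425990341510027))
```

```bash
python3 - <<'E'
import cv2,numpy as np
a=cv2.imread("pics/s1.png");b=cv2.imread("pics/s2.png");w=cv2.imread("pics/w2.png")
f=lambda i:cv2.resize(i,(390,290))
cv2.imwrite("pics/c1.png",np.vstack([np.hstack([f(a),f(b)]),np.hstack([f(w),f(w)*0])]))
E
```

```text
(no output)
```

View pics/c1.png

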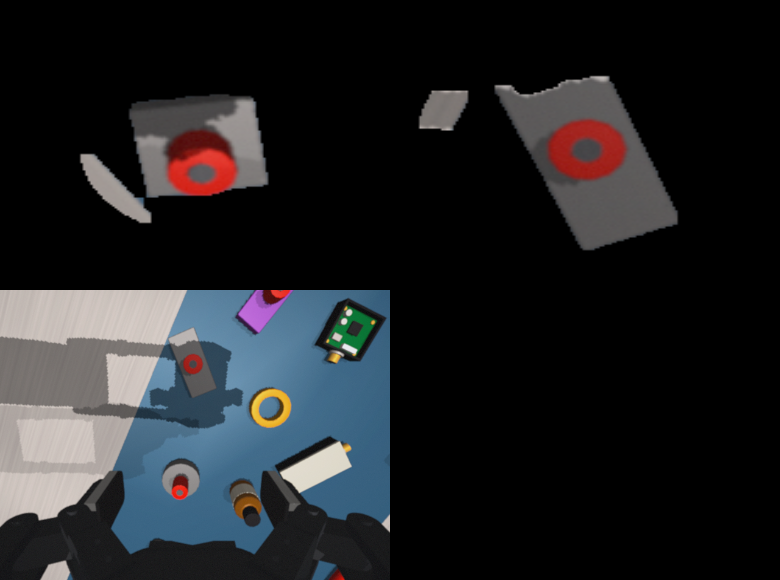

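Oblong yaw is clean at -0.743 with the correct width; the square mask picked up a strip of table, so I'll tighten that. I'll do the oblong weight now. It is the grey steel one at scene (350,153); the other oblong at (400,138) is purple and excluded.

```bash
cat >> h.py <<'E'
UP=175
def w(a): return (a+np.pi/2)%np.pi-np.pi/2
def pick(wp,q6):
    """grasp knob at wp with last joint about q6; returns tool yaw"""
    g=np.arctan2(wp[1],wp[0])+np.pi/2-q6; o=[np.pi,0,g]
    r.move_to([*wp[:2],UP],o); r.servo_line([*wp[:2],50],rate=150); hit=r.servo_line([*wp[:2],30],rate=50,until_force=15)
    if hit: print("touched on descent",r.get_position())
    r.close(); print("grip",r.get_width(),r.get_grip_force(),r.get_position())
    r.servo_line([*wp[:2],UP],rate=150); print("held",r.get_width(),r.get_force().round(1) if hasattr(r.get_force(),'round') else r.get_force(),"t",r.get_t()); return g
def place(lp,lidz,yaw):
    o=[np.pi,0,yaw]; r.move_to([*lp[:2],UP],o); print("over",r.get_q().round(2))
    r.servo_line([*lp[:2],lidz+30+10],rate=120); r.dwell(.2)
    hit=r.servo_line([*lp[:2],lidz+30-4],rate=20,until_force=4); print("hit",hit,r.get_position(),r.get_force(),"width",r.get_width())
    r.dwell(.2); r.open_gripper(); r.dwell(.2); r.servo_line([*lp[:2],UP],rate=150); print("t",r.get_t())
def lidpose(v,uv,z):
    return longrect(onplane(v,contour(near(v,"lid",uv)[2]),z))
E
python3 - <<'E'
from h import *
a,b=grab("scene"),grab("side")
A,B=lidpose(a,(421,222),28),lidpose(b,(218,270),28); print(A,B)
print("bottle",onplane(a,[[365,240]],0),onplane(b,[[280,274]],5))
v=SimpleNamespace(**np.load("w2.npz")); c=contour(near(v,"lid",proj(v,(623,189,28)))[2]); print("wrist lid",longrect(onplane(v,c,28)))
lp=(A[0]+B[0])/2; d=w(A[2]+w(B[2]-A[2])/2-(-.7426)); print("turn",d,lp)
wp=(370.6,254.3); da=np.arctan2(lp[1],lp[0])-np.arctan2(wp[1],wp[0])
q6=(d-da)/2   # split turn between pick and place
g=pick(wp,q6); place(lp,28,g+d)
E
```

```text
(array([623.30419922, 190.00744629]), array([106.24221039,  55.08986282]), np.float64(1.001213414444472)) (array([622.1305542 , 189.06945801]), array([104.9997406 ,  51.57252121]), np.float64(0.9984693598362817))
bottle [[552.4930857   89.23257163]] [[536.63484697  98.0476795 ]]
wrist lid (array([622.53820801, 188.28952026]), array([104.17672729,  51.79743576]), np.float64(0.9997347608282325))
turn -1.3991512664494161 [622.71737671 189.53845215]
grip 24.506624070646044 58.82585942745209 [370.62853562 254.19878178  30.36855529]
held 24.055249307783306 [-0.5 -0.1 -5.4] t 7.5667
over [0.26 0.26 1.72 0.   1.17 0.51]
hit True [622.63015713 189.57403727  58.39481934] [-1.30827805 -0.84988832  5.70339546] width 24.35068377019754
t 12.3167
```

```bash
python3 - <<'E'
from h import *
p=r.get_position(); r.servo_line([p[0],p[1],230],rate=200)
v=grab("wrist"); cv2.imwrite("pics/w3.png",v.im[:,:,::-1]); np.savez("w3.npz",im=v.im,K=v.K,T=v.T)
print(proj(v,(622.7,189.5,48)), steel(v,(622.7,189.5),90,51))
a,b=grab("scene"),grab("side")
print("knob",tri((a,b),[near(x,"red",proj(x,(622.7,189.5,71)))[0] for x in(a,b)]))
v=SimpleNamespace(**np.load("w1.npz"))
H=cv2.cvtColor(v.im,cv2.COLOR_RGB2HSV).astype(int); v.im=v.im.copy(); v.im[(H[...,1]<45)&(H[...,2]>140)]=0
print("sq weight",steel(v,(363.1,-233.9),42,save="pics/s3.png"))
E
```

```text
[316.70013957 205.58892763] (array([624.17205811, 194.16905212]), array([102.53106689,  49.50665283]), np.float64(0.997530462393974))
knob [622.32621542 189.61453776  70.36865287]
sq weight (array([ 363.58001709, -233.71754456]), array([55.99834061, 49.5398407 ]), np.float64(1.1406083259052906))
```

View pics/w3.png

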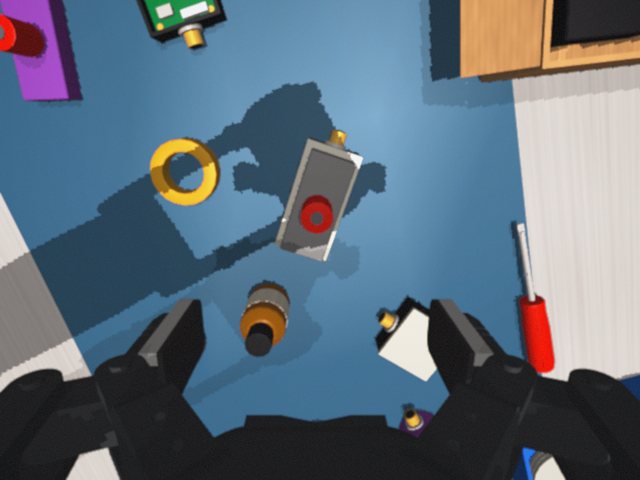

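View pics/s3.png

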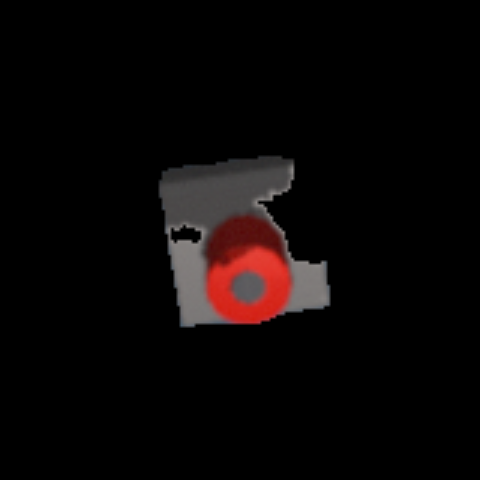

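View: the oblong weight at (317,200) sits evenly inside its lid, with the margins parallel all round, and the knob triangulates to within 1 mm of the lid centre. The bottle at (263,318) and the open housing are untouched. The square mask has straight edges, giving a yaw of 1.14 rad. Square weight next.

```bash
python3 - <<'E'
from h import *
a,b=grab("scene"),grab("side")
A,B=lidpose(a,(398,294),30),lidpose(b,(260,221),30); print(A,B)
w90=lambda x:(x+np.pi/4)%(np.pi/2)-np.pi/4
lp=(A[0]+B[0])/2; d=w90(A[2]+w90(B[2]-A[2])/2-1.1406); print("turn",d,lp)
wp=(363.3,-233.8); da=np.arctan2(lp[1],lp[0])-np.arctan2(wp[1],wp[0])
g=pick(wp,(d-da)/2); place(lp,30,g+d)
a,b=grab("scene"),grab("side")
print("knob",tri((a,b),[near(x,"red",proj(x,(*lp,73)))[0] for x in(a,b)]))
p=r.get_position(); r.servo_line([p[0],p[1],230],rate=200)
v=grab("wrist"); cv2.imwrite("pics/w4.png",v.im[:,:,::-1])
E
```

```text
(array([688.44451904,  17.84675598]), array([65.85037994, 63.85007095]), np.float64(0.7279086381039623)) (array([687.19390869,  16.38144684]), array([61.56513977, 60.84579468]), np.float64(-0.8108606465796959))
turn -0.39667784084041857 [687.81921387  17.11410141]
grip 24.383327566246365 58.873634934425354 [ 363.23045574 -233.83966632   30.34027854]
held 24.503220209947674 [ 0.5  0.7 -4.5] t 18.0417
over [-0.01  0.32  1.63 -0.    1.19  0.46]
hit True [687.74856464  17.17229706  60.39406729] [-0.35361701 -0.6495209   4.68191162] width 24.227405430008353
t 23.2417
knob [687.35261073  17.21103683  72.63667271]
```

View pics/w4.png

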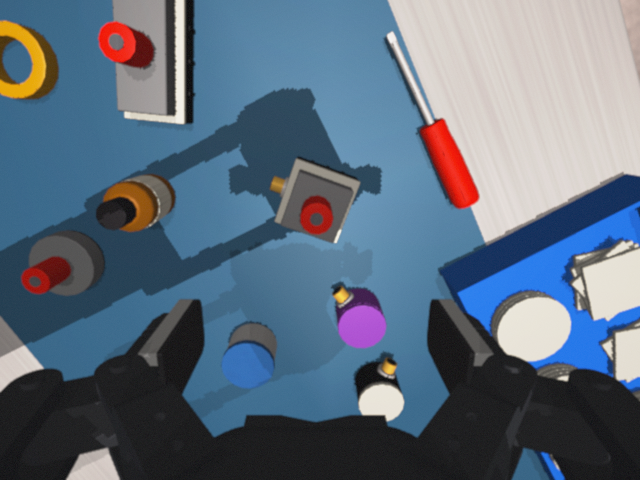

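Square weight at (317,200) is centred and aligned on its lid, with the knob within 1 mm. Now the two round ones.

```bash
python3 - <<'E'
from h import *
a,b=grab("scene"),grab("side")
J={"sr":((456.2,-85.9),(651.4,-203.9),40,.3),"lr":((433,74),(547.3,-379.5),34,1.0)}
for n,(wp,lp,z,q6) in J.items():
    k=tri((a,b),[near(x,"red",proj(x,(*wp,43)))[0] for x in(a,b)])
    L=[lidpose(x,proj(x,(*lp,z)),z)[0] for x in(a,b)]; print(n,k,L)
    assert np.hypot(*(k[:2]-wp))<4 and all(np.hypot(*(l-lp))<5 for l in L)
    lp=(L[0]+L[1])/2
    g=pick(k[:2],q6)
    if r.get_width()<22: print("MISSED");break
    place(lp,z,np.arctan2(lp[1],lp[0])+np.pi/2-q6)
    a,b=grab("scene"),grab("side")
    print("knob",tri((a,b),[near(x,"red",proj(x,(*lp,z+43)))[0] for x in(a,b)]))
    p=r.get_position(); r.servo_line([p[0],p[1],230],rate=200)
    cv2.imwrite(f"pics/w_{n}.png",grab("wrist").im[:,:,::-1])
x=np.hstack([cv2.imread("pics/w_sr.png"),cv2.imread("pics/w_lr.png")])
y=np.hstack([a.im,b.im])[...,::-1]
cv2.imwrite("pics/fin.png",cv2.resize(np.vstack([x,y]),(800,600),interpolation=cv2.INTER_AREA))
E
```

```text
sr [456.11794065 -85.76645748  43.96789617] [array([ 651.46539307, -202.74768066]), array([ 651.53356934, -205.91792297])]
grip 24.40499458946923 58.66315305233002 [456.38210667 -85.82372521  30.3079005 ]
held 24.734124052131214 [-0.   0.1 -2.2] t 28.1583
over [-0.34  0.32  1.65  0.    1.18  0.26]
hit True [ 651.49249552 -204.3275129    70.32924582] [-0.34382628 -0.33633785  3.52994185] width 24.494720095438424
t 32.6
knob [643.90463639 -77.98194313 153.76886583]
lr [531.45152604 126.96150502  54.40498491] [array([ 547.08569336, -378.66729736]), array([ 546.78686523, -380.48907471])]Traceback (most recent call last):
  File "<stdin>", line 7, in <module>
AssertionError
```

The arm blocked the side view there, so that knob reading is invalid. I'll check the small weight from the wrist view, then carry on with the earlier unblocked measurement of the large one.

```bash
python3 - <<'E'
from h import *
wp=np.array([433,74.]); lp=np.array([547,-379.6]); z=34; q6=1.0
g=np.arctan2(wp[1],wp[0])+np.pi/2-q6
r.move_to([*wp,200],[np.pi,0,g])
v=grab("wrist"); u=near(v,"red",proj(v,(*wp,50)))[0]; print("wrist knob at z50",onplane(v,[u],50))
a,b=grab("scene"),grab("side"); ls=(651.5,-204.3)
print("sr knob",tri((a,b),[near(x,"red",proj(x,(*ls,83)))[0] for x in(a,b)]))
pick(wp,q6); assert r.get_width()>22
place(lp,z,np.arctan2(lp[1],lp[0])+np.pi/2-q6)
p=r.get_position(); r.servo_line([p[0],p[1],230],rate=200)
c=grab("wrist").im
r.move_to([420,200,250],[np.pi,0,np.arctan2(200,420)+np.pi/2])
a,b=grab("scene"),grab("side")
for n,q in dict(sr=(*ls,83),lr=(*lp,77),sq=(687.8,17.1,73),ob=(622.7,189.5,71)).items():
    print(n,q,tri((a,b),[near(x,"red",proj(x,q))[0] for x in(a,b)]).round(1))
x=np.hstack([cv2.imread("pics/w_sr.png"),c[...,::-1]]); y=np.hstack([a.im,b.im])[...,::-1]
cv2.imwrite("pics/fin.png",cv2.resize(np.vstack([x,y]),(800,600),interpolation=cv2.INTER_AREA)); print(r.get_t())
E
```

```text
wrist knob at z50 [[434.42397839  73.16940016]]
sr knob [ 649.63241657 -206.07070061   83.4351722 ]
grip 24.697156584791838 58.785574436187744 [433.58561415  73.79958847  30.39535215]
held 24.386896085633975 [-0.2 -0.4 -5.3] t 38.1417
over [-0.64  0.28  1.68  0.    1.17  0.96]
hit True [ 546.9291584  -379.56135909   64.44473018] [-0.55905958  0.3123815   4.95937853] width 24.298130378506368
t 43.4833
sr (651.5, -204.3, 83) [ 651.3 -204.8   84.1]
lr (np.float64(547.0), np.float64(-379.6), 77) [ 546.2 -379.1   77.4]
sq (687.8, 17.1, 73) [687.3  17.2  73.7]
ob (622.7, 189.5, 71) [622.1 189.9  71.2]
46.1833
```

View pics/fin.png

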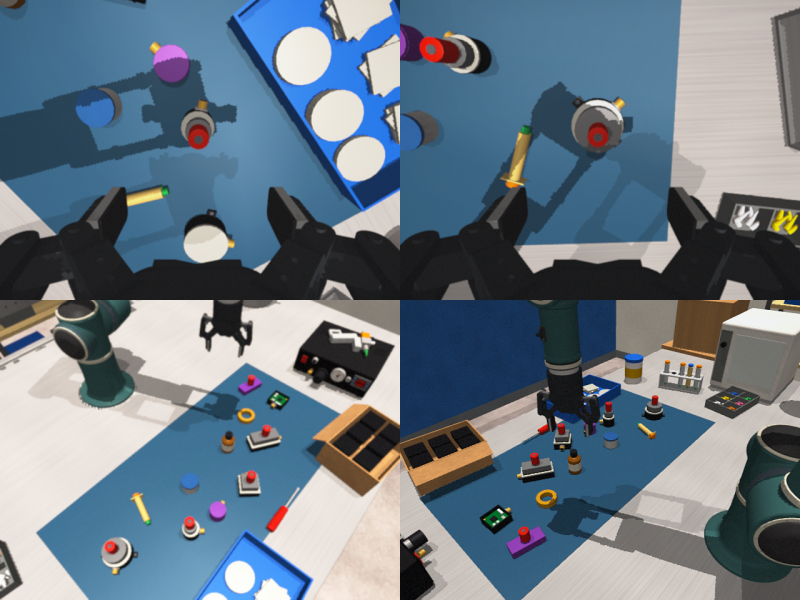

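All four weights stand centred on their matching lids: the knobs are within about 1 mm and at the right heights. The bottle, open housing and look-alikes are where they were.

```bash
python3 -c "
from workcell import r
print(r.hand_in())"
```

```text
the job is handed in; nothing more can be done
None
```

The job is handed in at about 46 s of the 102 s allowed: all four press weights stand centred on their matching lids, knobs within about 1 mm of the measured lid centres. The bottle and open housing look unmoved in the last pictures, and hand-in returned no verdict.

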